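# Shift the simulator gearstick into third

## Robot

A 6-joint arm with a two-finger parallel gripper is mounted at the origin on the work surface. World frame = base frame: x ahead of the robot, y to its left, z up, the work surface at z = 0. Lengths are in m, angles in rad, forces in N, time in s.
With the tool pointing down it reaches from about 0.375 to 0.975 m from the base axis. Payload 3.8 kg.
Tool frame: the origin (TCP) lies midway between the tips of the shut fingers; the grasp point (between the pads) lies 19 mm behind it; z points along the fingers, y is the line along which they close (so a half turn about z gives the same grasp; the last joint's range is limited). The gripper opens to 85 mm and grips with 20 to 120 N. Pads are 22 mm wide; open, the fingers measure 114 mm over their backs; the gripper's body (76 mm by 85 mm) begins 54 mm behind the grasp point. The pads swing forward as they close: fully open they stand 13 mm farther back than shut.
Start: joints at [-1.157, 0.264, 1.604, -0, 1.274, -0.037], TCP at [0.294, -0.608, 0.231] pointing down, gripper open.
Joint ranges: [-2.63, 2.63], [-0.94, 2.18], [0.31, 2.57], [-1.31, 4.45], [0, 2.66], [-2.55, 2.55]. Speed limits (rad/s): [2.57, 2.57, 3.14, 3.14, 3.14, 3.14].

## Interface

Orientations are given as a rotation vector (axis times angle).
In Python, from workcell import read_state, vision, ticket gives the robot as it stands. The module is installed in compiled form; this text tells all that it offers.
- The arm moves only by the tool jog_arm, never from a script. Its arguments are lists of equal length, an entry for each row: "turn": the turn, a rotation vector about the tool's x, y, z in rad, a list of three; "delta_pos": the shift along the tool's x, y, z in m, a list of three; "gripper": the finger opening in m, from 0 to 0.0854. In form: {"turn": [[rx, ry, rz], ...], "delta_pos": [[dx, dy, dz], ...], "gripper": [gripper, ...]}. A call has 1 to 20 rows; each row shifts and turns the commanded pose from where the row before left it, along the tool's axes as they then stand; what a row does not reach is not made up. A row lasts 1/12 s, in which the tool goes at most 41.7 mm and 7.16 degrees, less where a joint would pass 70% of its speed; a pose out of reach is approached as far as the arm can. A call with a gripper value outside its range is refused whole. The fingers move at their own pace and stop on an object; "grip_force" is the grip in N (left out, the last holds). Time passes only in rows, so rows that do not move let the fingers close. It gives the time, the measured TCP pose, the force, the opening and the grip force at its end, in the units of the state.
- read_state(): the state, without advancing time (a new reading comes with each control period).
- vision.read_camera(name): name is "scene" or "top" or "wrist"; returns the picture (384x512x3 uint8, red, green, blue); there is no depth.
- vision.calibration(name): a dict with "vfov" (degrees; the focal length in pixels is half the picture's height over the tangent of half this angle, whatever the lens; pixels are square), "cx", "cy" (the principal point, pixels), "R" (3x3) and "t" (3): a world point X has camera coordinates R X + t; the wrist camera has in their place "mount" (4x4, takes a point from camera to tool coordinates, whose origin is the TCP and whose axes are the flange's). Camera axes: x right, y down, z forward; pixel columns grow to the right and rows downward; lengths in m; the calibration is good to about 2 mm. A picture is of the moment at which its call begins: read the wrist's pose just before it. calibration takes no time and is no camera call.
- ticket.finish_job(): hands the job in; it is judged then, once.
The state is a dict: "time": time; "q": joint angles; "joint_vel": joint speeds; "joint_torque": joint torques, N m; "tool_pos": TCP position; "tcp_rot": TCP orientation; "wrist_force": force on the tool from outside, world axes, zero at the start; "torque": the same for the moment, N m; "width": opening from 0.0 (shut) to 1.0 (fully open); "grip_force": force on a finger pad.
Only numpy, scipy, OpenCV 4.12 (cv2) and the standard library are available. Lean on these libraries where they do the work, as an engineer would, in place of code of your own. Each camera call takes 0.05 s, during which the arm holds its last target. There are 200 camera calls.

## Task

Shift the gearstick of the H-gate shifter from second (near left slot, as the robot sees it) into third (far right slot): push it forward to the crossing, across to the right lane, then forward until it is fully home, and leave it there. Push it with the fingertips and only lightly: do not grip the knob or stick, and do not force it against the gate. Leave the reel, the bottle and the small case where they stand.

Things in the scene. Friction and masses are not known exactly. Their poses are not given: they have to be found in the camera images.
- shifter: The shifter, fixed to the bench: black box 170 x 130 mm (its x, y), aluminium gate plate on top, upper face 124 mm above the bench; steel foot 210 x 110 mm, 8 mm thick. Origin: centre of the underside, on the bench. x axis = forward (away from the robot, turned up to 0.4 rad either way), y = left, z = up.
- gate (a point): Middle of the H gate, on the plate's upper face. Two lanes along the shifter's x, 17 mm left and right of this point, 16 mm wide, reaching 35 mm forward and back, joined in the middle by a crossing 22 mm wide; the lands between the lanes have round noses. First slot forward left, second back left, third forward right, fourth back right.
- fore (a joint): Lean of the stick forward (+) or back (-), rad, about a pivot 20 mm above the shifter's origin. 0 = in the crossing; the slot ends stop it at about +0.28 and -0.28. It goes across only within about 0.04 of 0 (round noses guide it from a little more). Friction holds it where it is left; about 2.5 N at the knob moves it. It starts in the second slot, at -0.27 to -0.12.
- across (a joint): Lean of the stick to the right (+, the shifter's -y) or left (-) about the same pivot, rad: -0.19 to -0.15 in the left lane, where it starts, +0.15 to +0.19 in the right lane. Same friction.
- stick: The stick with its knob: steel rod of 12 mm diameter rising from the pivot through the gate, with a black ball knob on top. Origin at the pivot, z along the stick to the knob.
- knob (a point): Centre of the ball knob, 44 mm in diameter, 205 mm from the pivot along the stick; about 225 mm above the bench when upright (top at 247 mm), 214 mm when leaning most. Bare rod between the gate plate and the knob.
- reel: Bystander: metal solder reel standing on end, 60 mm in diameter, 48 mm high. Origin: centre of its underside.
- flux: Bystander: small upright bottle, 36 mm in diameter, 85 mm high. Origin: centre of its underside.
- case: Bystander: small aluminium case 70 x 50 x 30 mm with a 12 mm high black knob on it. Origin: centre of its underside.

How it is judged:
On the way, in this order (a step that is already met when the one before it is completed fails the run):
1. the stick has come through the crossing into the right lane (value of joint across above 0.12 rad and value of joint fore below 0.2 rad), for 0.05 s.
2. the stick is forward in the third slot (value of joint across above 0.12 rad and value of joint fore above 0.235 rad), for 0.2 s.
At the end, for the whole second after the job is handed in: The stick rests in the third slot: right lane (across above 0.12 rad), forward lean above 0.235 rad (the slot ends at about 0.28), still, and the reel, bottle and case are within 15 mm of where they stood (all of step 2 and velocity of joint fore between -0.05 and 0.05 rad/s and velocity of joint across between -0.05 and 0.05 rad/s and distance of each of reel, flux, case from where it was at the start of the episode below 0.015 m); the robot touches nothing.
It fails at once if the stick is gripped or forced (more than 35 N of finger contact on it) (contact force between the fingers and stick above 35 N).
It fails at once if a bystander is pushed or lifted more than 15 mm from its place (distance of any of reel, flux, case from where it was at the start of the episode above 0.015 m).
It fails at once if a bystander is tipped (angle between any of reel, flux, case's own z axis and vertical above 0.3 rad).
It also fails if it takes over 58 s, if anything falls off the work surface, if the arm or the gripper's body presses on something with over 40 N, if the wrist force passes 120 N, or if a joint passes its speed limit or range.

## Working session

There is one attempt and no reset: what is moved stays moved. The work goes in short steps, Python scripts to look and compute and a tool call to move; the robot and the scene stay as the last step left them, time stands still between calls to the robot, and variables do not carry over. Pictures are saved under pics/ and viewed, at most 10 in all, crops included, and the job is handed in when it is done.

Besides the shell and the picture viewer there is one more tool, called after "Emit:" in YAML: its name, and indented under it one key for each argument. jog_arm: Moves the arm, as the interface text tells. Its arguments: {"type":"object","properties":{"turn":{"type":"array","items":{"type":"array","items":{"type":"number"}}},"delta_pos":{"type":"array","items":{"type":"array","items":{"type":"number"}}},"gripper":{"type":"array","items":{"type":"number"}},"grip_force":{"type":"number"}},"required":["turn","delta_pos","gripper"]}

```bash
mkdir -p pics; cat > h.py <<'E'
import numpy as np, cv2
from workcell import read_state, vision, ticket
def ray(c,u,v):
    f=192/np.tan(np.radians(c['vfov'])/2); R=np.array(c['R']);t=np.array(c['t']).ravel()
    d=R.T@np.array([(u-c['cx'])/f,(v-c['cy'])/f,1.]); return -R.T@t, d/np.linalg.norm(d)
def onz(c,u,v,z):
    o,d=ray(c,u,v); return o+d*(z-o[2])/d[2]
def tri(c1,p1,c2,p2):
    o1,d1=ray(c1,*p1);o2,d2=ray(c2,*p2)
    s=np.linalg.lstsq(np.c_[d1,-d2],o2-o1,rcond=None)[0]
    a=o1+s[0]*d1;b=o2+s[1]*d2; return (a+b)/2,np.linalg.norm(a-b)
E
python3 - <<'E'
from h import *
s=read_state();print(s['time'],s['tool_pos'],s['tcp_rot'],s['width'])
a=vision.read_camera('scene');b=vision.read_camera('top')
for n,i in(('scene',a),('top',b)):
    cv2.imwrite(f'pics/{n}0.png',i[:,:,::-1]);c=vision.calibration(n);print(n,c)
E
```

```text
0.0 [ 0.29377196 -0.60691756  0.22994773] [-3.05999726e+00 -7.01636362e-01  6.78217676e-04] 1.0001820403360995
scene {'vfov': 55.423679741955766, 'cx': 251.30124576442208, 'cy': 197.01964949495863, 'R': array([[-0.42194086,  0.9066224 ,  0.00131613],
       [ 0.71012592,  0.33139346, -0.62120814],
       [-0.56363738, -0.26117848, -0.7836445 ]]), 't': array([ 0.24557788, -0.37371396,  1.35433815])}
top {'vfov': 50.43360905309282, 'cx': 262.13919752011986, 'cy': 200.55054336679143, 'R': array([[-9.08021814e-04, -9.99995097e-01, -2.99696643e-03],
       [-9.92855721e-01,  1.25912214e-03, -1.19314422e-01],
       [ 1.19317610e-01,  2.86721517e-03, -9.92851997e-01]]), 't': array([0.02637892, 0.63387595, 0.95969127])}
```

View pics/scene0.png

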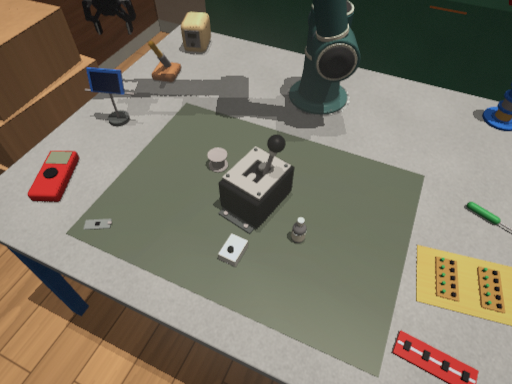

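View pics/top0.png

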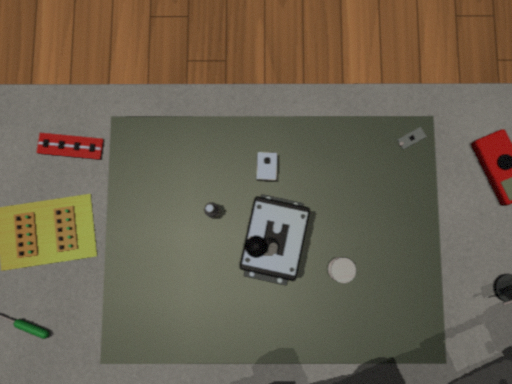

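The scene view shows the knob at (276,143). The top view shows the knob at (256,245), the plate at about (276,238), the bottle at (213,210), the case at (267,166) and the reel at (342,270).

```bash
python3 - <<'E'
from h import *
ct=vision.calibration('top');cs=vision.calibration('scene')
T=cv2.imread('pics/top0.png');S=cv2.imread('pics/scene0.png')
# knob: dark blob centre
def blob(I,x0,y0,x1,y1,th):
    m=(I[y0:y1,x0:x1].max(2)<th).astype('u1')
    n,l,st,ce=cv2.connectedComponentsWithStats(m);k=1+st[1:,4].argmax();return ce[k]+[x0,y0],st[k]
kt=blob(T,242,232,270,259,45);ks=blob(S,264,132,288,153,45);print(kt,ks)
print('knob',tri(ct,kt[0],cs,ks[0]))
# plate
m=np.zeros(T.shape[:2],'u1');m[190:285,235:312]=(T[190:285,235:312].min(2)>120)
n,l,st,ce=cv2.connectedComponentsWithStats(m);k=1+st[1:,4].argmax()
p=np.argwhere(l==k)[:,::-1]
P=np.array([onz(ct,u,v,.124)[:2] for u,v in p]).astype('f4')
r=cv2.minAreaRect(P*1000);print(r, cv2.boxPoints(r))
for n,u,v,z in(('flux',213,210,.085),('case',267,166,.03),('reel',342,270,.048)):print(n,onz(ct,u,v,z))
big=cv2.resize(T[180:300,200:360],None,fx=5,fy=5,interpolation=cv2.INTER_CUBIC);cv2.imwrite('pics/c1.png',big)
E
```

```text
(array([257.09290954, 245.21026895]), array([  2,   0,  26,  25, 409], dtype=int32)) (array([274.74444444, 146.98888889]), array([ 4,  7, 16, 13, 90], dtype=int32))
knob (array([0.52350655, 0.03521433, 0.21062449]), np.float64(0.00026136091425797996))
((541.1362915039062, -2.414947509765625), (116.66270446777344, 140.97119140625), 77.63958740234375) [[459.79807  -44.306023]
 [597.5016   -74.48238 ]
 [622.4745    39.476128]
 [484.771     69.65249 ]]
flux [0.60626908 0.13983647 0.085     ]
case [0.72157084 0.01352044 0.03      ]
reel [ 0.46651778 -0.16364659  0.048     ]
```

View pics/c1.png

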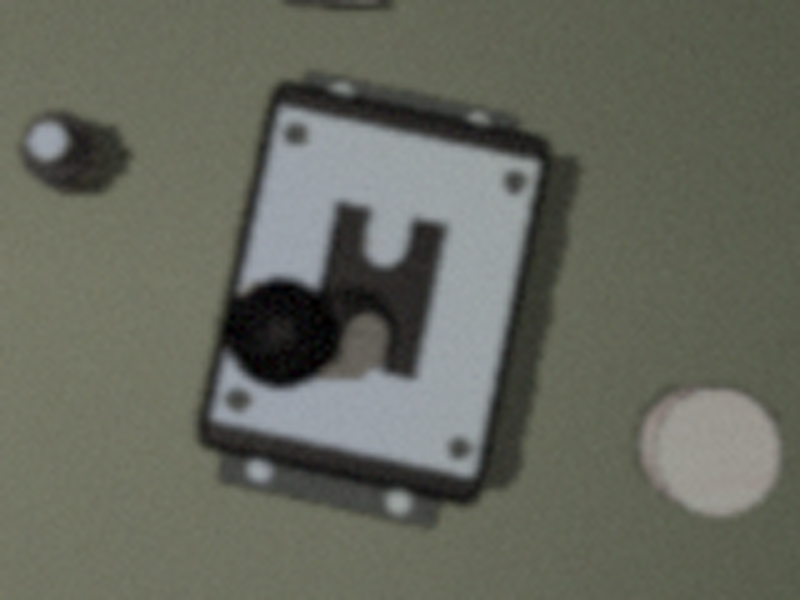

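```bash
cat >> h.py <<'E'
yaw=-0.216; F=np.array([np.cos(yaw),np.sin(yaw),0]); L=np.array([-F[1],F[0],0])
ct=vision.calibration('top')
G=onz(ct,(376.4+.5)/5-.5+200,(289.9+.5)/5-.5+180,.124)
def knob(u,v):
    o,d=ray(ct,u,v);p=np.array([G[0],G[1],.02]);w=o-p;b=w@d
    k=o+d*(-b-np.sqrt(b*b-w@w+.205**2)); r=k-p
    return k,r@F,-(r@L),np.arctan2(r@F,r[2]),np.arctan2(-(r@L),r[2])
def see(name=None):
    T=vision.read_camera('top')[:,:,::-1]
    if name: cv2.imwrite('pics/'+name,cv2.resize(T[170:300,190:340],None,fx=5,fy=5,interpolation=cv2.INTER_CUBIC))
    return T
def tool():
    s=read_state();p=np.array(s['tool_pos']);r=p-G
    print('t',s['time'],'tcp fwd,right,z',(r@F).round(4),(-(r@L)).round(4),p[2].round(4),'F',np.round(s['wrist_force'],1))
    R=cv2.Rodrigues(np.array(s['tcp_rot']))[0];print('toolx yaw',np.arctan2(R[1,0],R[0,0]).round(4),'z',R[:,2].round(3))
E
python3 - <<'E'
from h import *
print(G);print(knob(256.2,245.5));tool()
E
```

```text
[ 0.54109986 -0.00264412  0.124     ]
(array([0.52279323, 0.03694809, 0.22030558]), np.float64(-0.026366806401725378), np.float64(-0.03474863251154953), np.float64(-0.13088044219172107), np.float64(-0.17176861702864454))
t 0.1 tcp fwd,right,z -0.112 0.6433 0.2301 F [-0.1  0.   0.2]
toolx yaw 0.4508 z [-0.001  0.002 -1.   ]
```

Emit:
jog_arm:
  turn:
    - [0,0,0.111]
    - [0,0,0.111]
    - [0,0,0.111]
    - [0,0,0.111]
    - [0,0,0.111]
    - [0,0,0.111]
    - [0,0,0]
  delta_pos:
    - [0,0,0]
    - [0,0,0]
    - [0,0,0]
    - [0,0,0]
    - [0,0,0]
    - [0,0,0]
    - [0,0,0]
  gripper: [0,0,0,0,0,0,0]
  grip_force: 20

```text
time: 0.68
tool_pos: [0.2939, -0.6072, 0.2305]
tcp_rot: [-3.122, 0.341, 0.001]
wrist_force: [-0.1, 0.2, 0.2]
width: 0.008
grip_force: 0.0
```

```bash
python3 -c "
from h import *
tool();print(read_state()['width'])"
```

```text
t 0.6833 tcp fwd,right,z -0.1119 0.6435 0.2305 F [-0.1  0.2  0.2]
toolx yaw -0.2179 z [-0.001  0.001 -1.   ]
0.00791106192670397
```

Emit:
jog_arm:
  turn:
    - [0,0,0]
    - [0,0,0]
    - [0,0,0]
    - [0,0,0]
    - [0,0,0]
    - [0,0,0]
    - [0,0,0]
    - [0,0,0]
    - [0,0,0]
    - [0,0,0]
    - [0,0,0]
    - [0,0,0]
    - [0,0,0]
    - [0,0,0]
    - [0,0,0]
    - [0,0,0]
    - [0,0,0]
    - [0,0,0]
    - [0,0,0]
    - [0,0,0]
  delta_pos:
    - [0,-0.035,0]
    - [0,-0.035,0]
    - [0,-0.035,0]
    - [0,-0.035,0]
    - [0,-0.035,0]
    - [0,-0.035,0]
    - [0,-0.035,0]
    - [0,-0.035,0]
    - [0,-0.035,0]
    - [0,-0.035,0]
    - [0,-0.035,0]
    - [0,-0.035,0]
    - [0,-0.035,0]
    - [0,-0.035,0]
    - [0,-0.035,0]
    - [0,-0.035,0]
    - [0,-0.035,0]
    - [0,-0.035,0]
    - [0,-0.035,0]
    - [0,-0.015,0]
  gripper: [0,0,0,0,0,0,0,0,0,0,0,0,0,0,0,0,0,0,0,0]

```text
time: 2.35
tool_pos: [0.4395, 0.0603, 0.2313]
tcp_rot: [-3.123, 0.328, -0.0]
wrist_force: [-0.7, -0.8, -0.3]
width: 0.001
grip_force: 0.0
```

Emit:
jog_arm:
  turn:
    - [0,0,0]
    - [0,0,0]
    - [0,0,0]
    - [0,0,0]
    - [0,0,0]
    - [0,0,0]
  delta_pos:
    - [0,0,0.01]
    - [0,0,0.01]
    - [0.01,0,0.01]
    - [0.01,0,0]
    - [0.01,0,0]
    - [0,0,0]
  gripper: [0,0,0,0,0,0]

```text
time: 2.85
tool_pos: [0.4703, 0.0489, 0.2013]
tcp_rot: [3.123, -0.34, 0.001]
wrist_force: [0.2, -0.2, 0.7]
width: -0.003
grip_force: 0.0
```

```bash
python3 -c "
from h import *
tool();see('a1.png')"
```

```text
t 2.85 tcp fwd,right,z -0.0802 -0.0352 0.2013 F [ 0.2 -0.2  0.7]
toolx yaw -0.2166 z [ 0.001 -0.    -1.   ]
```

View pics/a1.png

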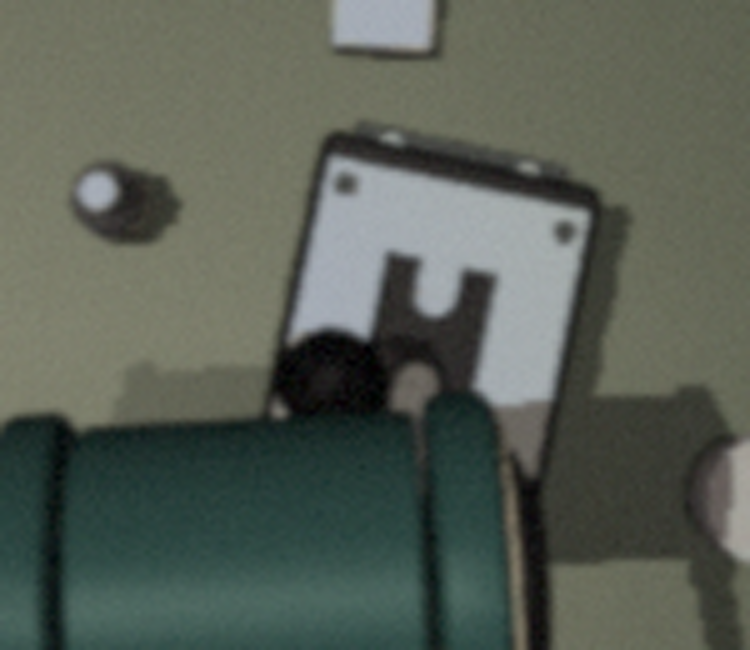

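The top view shows the wrist behind the knob at (330,375) in the crop, with no contact yet. Now a slow push forward.

Emit:
jog_arm:
  turn:
    - [0,0,0]
    - [0,0,0]
    - [0,0,0]
    - [0,0,0]
    - [0,0,0]
    - [0,0,0]
    - [0,0,0]
    - [0,0,0]
    - [0,0,0]
  delta_pos:
    - [0.004,0,0]
    - [0.004,0,0]
    - [0.004,0,0]
    - [0.003,0,0]
    - [0.003,0,0]
    - [0.003,0,0]
    - [0.003,0,0]
    - [0.003,0,0]
    - [0.003,0,0]
  gripper: [0,0,0,0,0,0,0,0,0]

```text
time: 3.65
tool_pos: [0.4977, 0.0441, 0.2013]
tcp_rot: [-3.123, 0.337, 0.002]
wrist_force: [-2.3, 0.4, 1.7]
width: -0.001
grip_force: 1.5
```

```bash
python3 -c "
from h import *
tool();T=see();w=vision.read_camera('wrist');s=vision.read_camera('scene')
a=cv2.resize(T[170:270,200:320],(480,400));b=cv2.resize(s[110:210,210:290,::-1],(320,400))
cv2.imwrite('pics/a2.png',np.hstack([a,b]))"
```

```text
t 3.65 tcp fwd,right,z -0.0524 -0.0363 0.2013 F [-2.3  0.4  1.7]
toolx yaw -0.215 z [-0.001  0.    -1.   ]
```

View pics/a2.png

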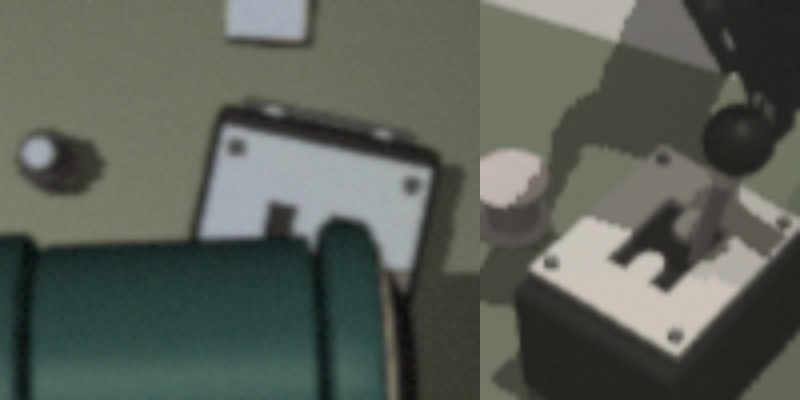

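Emit:
jog_arm:
  turn:
    - [0,0,0]
    - [0,0,0]
    - [0,0,0]
    - [0,0,0]
    - [0,0,0]
    - [0,0,0]
  delta_pos:
    - [0.003,0,0]
    - [0.003,0,0]
    - [0.003,0,0]
    - [0.003,0,0]
    - [0.003,0,0]
    - [0,0,0]
  gripper: [0,0,0,0,0,0]

```text
time: 4.3
tool_pos: [0.5133, 0.0406, 0.2013]
tcp_rot: [3.123, -0.338, 0.001]
wrist_force: [-1.0, 0.6, 2.0]
width: -0.001
grip_force: 1.1
```

```bash
cat >> h.py <<'E'
cs=vision.calibration('scene')
def sk(I,out=None):
    y0,x0=100,230
    g=cv2.resize(cv2.cvtColor(I[y0:185,x0:330],cv2.COLOR_BGR2GRAY),None,fx=6,fy=6,interpolation=cv2.INTER_CUBIC)
    g=cv2.GaussianBlur(g,(0,0),3)
    c=cv2.HoughCircles(g,cv2.HOUGH_GRADIENT,1.5,80,param1=60,param2=15,minRadius=45,maxRadius=62)
    if c is None: print('none');return
    global ct; sv=ct; ct=cs
    for u,v,r in c[0][:3]:
        uu,vv=(u+.5)/6-.5+x0,(v+.5)/6-.5+y0
        k,f,ri,a,b=knob(uu,vv);print('px',uu.round(1),vv.round(1),'r',r/6,'fwd,right',f.round(4),ri.round(4),'z',k[2].round(3),'fore,across',a.round(3),b.round(3))
    ct=sv
E
python3 -c "
from h import *
sk(cv2.imread('pics/scene0.png'));tool();I=vision.read_camera('scene')[:,:,::-1].copy();cv2.imwrite('pics/s2.png',I);sk(I)"
```

```text
px 275.7 143.5 r 8.95 fwd,right -0.028 -0.0334 z 0.22 fore,across -0.139 -0.165
px 281.7 161.0 r 9.625 fwd,right 0.0039 -0.0733 z 0.211 fore,across 0.02 -0.366
px 259.2 154.7 r 9.900001 fwd,right 0.0276 -0.0252 z 0.222 fore,across 0.136 -0.124
t 4.3 tcp fwd,right,z -0.0364 -0.0362 0.2013 F [-1.   0.6  2. ]
toolx yaw -0.2153 z [ 0. -0. -1.]
px 270.5 148.0 r 9.075 fwd,right -0.0061 -0.0334 z 0.222 fore,across -0.03 -0.164
px 276.0 166.5 r 10.175 fwd,right 0.0255 -0.0721 z 0.21 fore,across 0.133 -0.363
px 294.5 127.7 r 7.9 fwd,right nan nan z nan fore,across nan nanh.py:17: RuntimeWarning: invalid value encountered in sqrt
  k=o+d*(-b-np.sqrt(b*b-w@w+.205**2)); r=k-p
```

Emit:
jog_arm:
  turn:
    - [0,0,0]
    - [0,0,0]
    - [0,0,0]
  delta_pos:
    - [0.003,0,0]
    - [0.002,0,0]
    - [0,0,0]
  gripper: [0,0,0]

```text
time: 4.6
tool_pos: [0.5178, 0.0396, 0.2013]
tcp_rot: [3.123, -0.338, 0.0]
wrist_force: [-2.0, 1.1, 1.2]
width: 0.004
grip_force: 1.1
```

Emit:
jog_arm:
  turn:
    - [0,0,0]
    - [0,0,0]
    - [0,0,0]
    - [0,0,0]
    - [0,0,0]
    - [0,0,0]
  delta_pos:
    - [-0.005,0,0]
    - [-0.015,0,0]
    - [-0.02,0,0]
    - [-0.02,0,0]
    - [0,0,0]
    - [0,0,0]
  gripper: [0,0,0,0,0,0]

```text
time: 5.1
tool_pos: [0.4585, 0.0526, 0.2014]
tcp_rot: [-3.124, 0.336, -0.002]
wrist_force: [-0.8, 0.2, -0.3]
width: 0.001
grip_force: 0.0
```

```bash
python3 -c "
from h import *
tool();I=vision.read_camera('scene')[:,:,::-1].copy();sk(I);T=see()
a=cv2.resize(T[170:270,200:320],(480,400));b=cv2.resize(I[110:210,210:290],(320,400))
cv2.imwrite('pics/a3.png',np.hstack([a,b]))" 2>/dev/null
```

```text
t 5.1 tcp fwd,right,z -0.0925 -0.0362 0.2014 F [-0.8  0.2 -0.3]
toolx yaw -0.2146 z [ 0.002 -0.    -1.   ]
px 269.5 149.5 r 9.05 fwd,right -0.0006 -0.0344 z 0.222 fore,across -0.003 -0.169
px 276.2 167.5 r 9.349999 fwd,right 0.027 -0.074 z 0.209 fore,across 0.142 -0.373
px 257.5 171.5 r 10.175 fwd,right 0.0633 -0.047 z 0.209 fore,across 0.323 -0.243
```

View pics/a3.png

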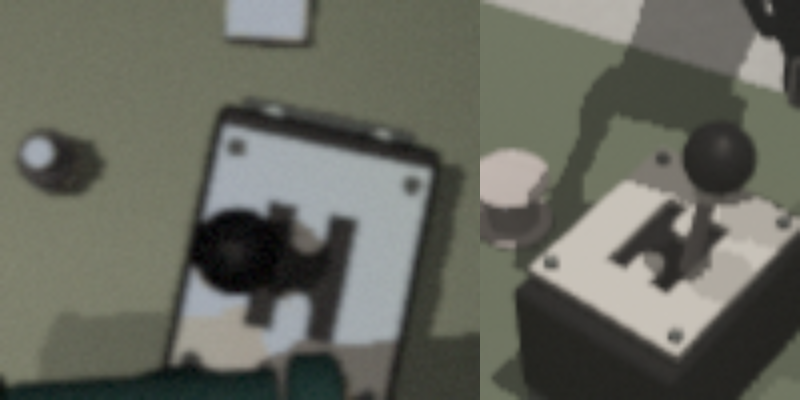

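The stick is in the crossing: fore is about 0, with the knob at (237,252) in the crop. Next I go round to its left side.

Emit:
jog_arm:
  turn:
    - [0,0,0]
    - [0,0,0]
    - [0,0,0]
    - [0,0,0]
    - [0,0,0]
    - [0,0,0]
    - [0,0,0]
    - [0,0,0]
  delta_pos:
    - [0,-0.03,0]
    - [0,-0.03,0]
    - [0.02,0,0]
    - [0.025,0,0]
    - [0.025,0,0]
    - [0.0225,0,0]
    - [0,0,0]
    - [0,0,0]
  gripper: [0,0,0,0,0,0,0,0]

```text
time: 5.87
tool_pos: [0.5636, 0.091, 0.2008]
tcp_rot: [3.123, -0.339, -0.0]
wrist_force: [-0.6, 0.0, 0.4]
width: 0.003
grip_force: 0.0
```

Emit:
jog_arm:
  turn:
    - [0,0,0]
    - [0,0,0]
    - [0,0,0]
    - [0,0,0]
    - [0,0,0]
    - [0,0,0]
    - [0,0,0]
    - [0,0,0]
    - [0,0,0]
    - [0,0,0]
    - [0,0,0]
    - [0,0,0]
    - [0,0,0]
  delta_pos:
    - [0,0.004,0]
    - [0,0.004,0]
    - [0,0.003,0]
    - [0,0.003,0]
    - [0,0.003,0]
    - [0,0.003,0]
    - [0,0.003,0]
    - [0,0.003,0]
    - [0,0.003,0]
    - [0,0.003,0]
    - [0,0.003,0]
    - [0,0.003,0]
    - [0,0,0]
  gripper: [0,0,0,0,0,0,0,0,0,0,0,0,0]

```text
time: 6.95
tool_pos: [0.5541, 0.0539, 0.2016]
tcp_rot: [-3.123, 0.338, -0.001]
wrist_force: [0.4, 2.9, 1.7]
width: -0.003
grip_force: 1.3
```

```bash
python3 -c "
from h import *
tool();I=vision.read_camera('scene')[:,:,::-1].copy();sk(I);cv2.imwrite('pics/s4.png',I)" 2>/dev/null
```

```text
t 6.95 tcp fwd,right,z 0.0006 -0.058 0.2016 F [0.4 2.9 1.7]
toolx yaw -0.2155 z [ 0.001 -0.    -1.   ]
px 252.2 160.5 r 10.175 fwd,right 0.0495 -0.0213 z 0.218 fore,across 0.245 -0.107
px 277.2 167.5 r 8.525001 fwd,right 0.0253 -0.0756 z 0.209 fore,across 0.133 -0.381
px 304.0 124.5 r 7.7999997 fwd,right nan nan z nan fore,across nan nan
```

Emit:
jog_arm:
  turn:
    - [0,0,0]
    - [0,0,0]
    - [0,0,0]
    - [0,0,0]
    - [0,0,0]
    - [0,0,0]
    - [0,0,0]
    - [0,0,0]
    - [0,0,0]
  delta_pos:
    - [0,0.003,0]
    - [0,0.003,0]
    - [0,0.003,0]
    - [0,0.003,0]
    - [0,0.003,0]
    - [0,0.003,0]
    - [0,0.003,0]
    - [0,0.003,0]
    - [0,0,0]
  gripper: [0,0,0,0,0,0,0,0,0]

```text
time: 7.75
tool_pos: [0.5485, 0.0301, 0.2012]
tcp_rot: [3.123, -0.338, -0.001]
wrist_force: [0.8, 2.1, 1.3]
width: 0.001
grip_force: 1.0
```

```bash
python3 -c "
from h import *
tool();I=vision.read_camera('scene')[:,:,::-1].copy();sk(I);cv2.imwrite('pics/s5.png',cv2.resize(I[100:200,210:310],(600,600),interpolation=cv2.INTER_CUBIC))" 2>/dev/null
```

```text
t 7.75 tcp fwd,right,z 0.0002 -0.0335 0.2012 F [0.8 2.1 1.3]
toolx yaw -0.2157 z [-0. -0. -1.]
px 265.5 148.0 r 10.175 fwd,right 0.0022 -0.0247 z 0.223 fore,across 0.011 -0.121
px 277.5 167.2 r 8.474999 fwd,right 0.0244 -0.0757 z 0.209 fore,across 0.128 -0.381
px 254.2 157.0 r 9.900001 fwd,right 0.0395 -0.0196 z 0.22 fore,across 0.195 -0.097
```

View pics/s5.png

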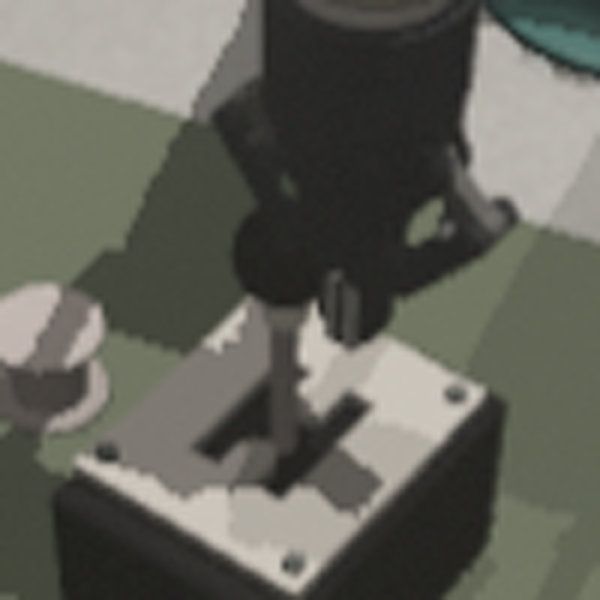

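The knob is at about (287,251) in the crop, midway across with the fingertips on its left.

```bash
python3 -c "
import h
h.ct=h.cs;print(h.knob(257.4,141.4))"
```

```text
(array([ 0.53755516, -0.0048925 ,  0.22495702]), np.float64(-0.0029804517282135384), np.float64(0.0029558478953010422), np.float64(-0.014540812869001059), np.float64(0.014420794174217034))
```

Emit:
jog_arm:
  turn:
    - [0,0,0]
    - [0,0,0]
    - [0,0,0]
    - [0,0,0]
    - [0,0,0]
    - [0,0,0]
    - [0,0,0]
    - [0,0,0]
    - [0,0,0]
  delta_pos:
    - [0,0.003,0]
    - [0,0.003,0]
    - [0,0.003,0]
    - [0,0.003,0]
    - [0,0.003,0]
    - [0,0.003,0]
    - [0,0.003,0]
    - [0,0.003,0]
    - [0,0,0]
  gripper: [0,0,0,0,0,0,0,0,0]

```text
time: 8.55
tool_pos: [0.5434, 0.0066, 0.2012]
tcp_rot: [3.123, -0.338, -0.0]
wrist_force: [0.7, 2.2, 2.2]
width: 0.002
grip_force: 0.8
```

Emit:
jog_arm:
  turn:
    - [0,0,0]
    - [0,0,0]
    - [0,0,0]
    - [0,0,0]
  delta_pos:
    - [0,0.002,0]
    - [0,0.002,0]
    - [0,0.002,0]
    - [0,0,0]
  gripper: [0,0,0,0]

```text
time: 8.88
tool_pos: [0.5421, 0.0011, 0.201]
tcp_rot: [3.123, -0.338, -0.001]
wrist_force: [0.2, 1.5, 0.7]
width: -0.003
grip_force: 0.9
```

Emit:
jog_arm:
  turn:
    - [0,0,0]
    - [0,0,0]
    - [0,0,0]
    - [0,0,0]
    - [0,0,0]
    - [0,0,0]
    - [0,0,0]
    - [0,0,0]
  delta_pos:
    - [0,-0.005,0]
    - [0,-0.02,0]
    - [-0.02,-0.01,0]
    - [-0.025,0,0]
    - [-0.025,0,0]
    - [-0.02,0,0]
    - [0,0,0]
    - [0,0,0]
  gripper: [0,0,0,0,0,0,0,0]

```text
time: 9.55
tool_pos: [0.4612, 0.055, 0.2012]
tcp_rot: [3.123, -0.336, 0.0]
wrist_force: [0.5, 0.7, -0.8]
width: -0.005
grip_force: 0.0
```

```bash
python3 -c "
from h import *
tool();I=vision.read_camera('scene')[:,:,::-1].copy();sk(I);T=see()
a=cv2.resize(T[170:270,200:320],(480,400));b=cv2.resize(I[110:210,210:290],(320,400))
cv2.imwrite('pics/a6.png',np.hstack([a,b]))" 2>/dev/null
```

```text
t 9.55 tcp fwd,right,z -0.0904 -0.0392 0.2012 F [ 0.5  0.7 -0.8]
toolx yaw -0.2143 z [ 0.    -0.001 -1.   ]
px 240.2 161.0 r 8.724999 fwd,right 0.0651 0.0019 z 0.214 fore,across 0.323 0.01
px 271.5 173.0 r 8.8 fwd,right 0.0451 -0.0735 z 0.206 fore,across 0.238 -0.377
px 268.7 118.0 r 9.525001 fwd,right nan nan z nan fore,across nan nan
```

View pics/a6.png

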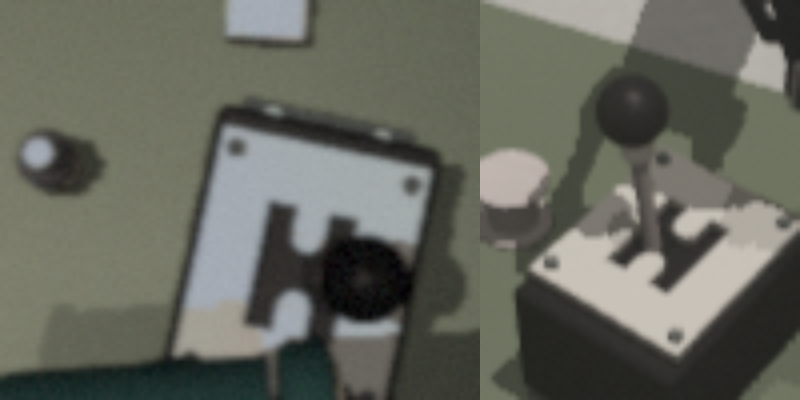

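The knob is now at (367,278) in the top crop, in the right lane at the crossing. Next I go behind it and push forward.

```bash
python3 -c "
import h
print(h.knob(291.3,239.1)[1:])"
```

```text
(np.float64(0.0005844643788707526), np.float64(0.030085902358830525), np.float64(0.0028822586339156396), np.float64(0.14729311209242313))
```

Emit:
jog_arm:
  turn:
    - [0,0,0]
    - [0,0,0]
    - [0,0,0]
    - [0,0,0]
    - [0,0,0]
    - [0,0,0]
    - [0,0,0]
    - [0,0,0]
  delta_pos:
    - [0,0.025,0]
    - [0,0.025,0]
    - [0,0.0225,0]
    - [0.02,0,0]
    - [0.015,0,0]
    - [0.01,0,0]
    - [0,0,0]
    - [0,0,0]
  gripper: [0,0,0,0,0,0,0,0]

```text
time: 10.32
tool_pos: [0.4908, -0.0257, 0.2009]
tcp_rot: [3.123, -0.338, -0.002]
wrist_force: [-1.0, 0.8, -0.9]
width: -0.001
grip_force: 0.0
```

Emit:
jog_arm:
  turn:
    - [0,0,0]
    - [0,0,0]
    - [0,0,0]
    - [0,0,0]
    - [0,0,0]
    - [0,0,0]
    - [0,0,0]
    - [0,0,0]
    - [0,0,0]
    - [0,0,0]
    - [0,0,0]
  delta_pos:
    - [0.003,0,0]
    - [0.003,0,0]
    - [0.003,0,0]
    - [0.003,0,0]
    - [0.003,0,0]
    - [0.003,0,0]
    - [0.003,0,0]
    - [0.003,0,0]
    - [0.003,0,0]
    - [0.003,0,0]
    - [0,0,0]
  gripper: [0,0,0,0,0,0,0,0,0,0,0]

```text
time: 11.23
tool_pos: [0.5203, -0.0321, 0.2013]
tcp_rot: [-3.123, 0.337, -0.001]
wrist_force: [-1.8, 0.9, 1.7]
width: 0.003
grip_force: 0.9
```

```bash
python3 -c "
from h import *
tool()"
```

```text
t 11.2333 tcp fwd,right,z -0.014 0.0332 0.2013 F [-1.8  0.9  1.7]
toolx yaw -0.2153 z [ 0.  0. -1.]
```

Emit:
jog_arm:
  turn:
    - [0,0,0]
    - [0,0,0]
    - [0,0,0]
    - [0,0,0]
    - [0,0,0]
    - [0,0,0]
    - [0,0,0]
    - [0,0,0]
    - [0,0,0]
    - [0,0,0]
  delta_pos:
    - [0.003,0,0]
    - [0.003,0,0]
    - [0.003,0,0]
    - [0.003,0,0]
    - [0.003,0,0]
    - [0.003,0,0]
    - [0.003,0,0]
    - [0.003,0,0]
    - [0.003,0,0]
    - [0,0,0]
  gripper: [0,0,0,0,0,0,0,0,0,0]

```text
time: 12.07
tool_pos: [0.5465, -0.0379, 0.2008]
tcp_rot: [-3.123, 0.338, 0.0]
wrist_force: [-1.9, -0.4, -1.4]
width: 0.003
grip_force: 1.1
```

Emit:
jog_arm:
  turn:
    - [0,0,0]
    - [0,0,0]
    - [0,0,0]
    - [0,0,0]
    - [0,0,0]
  delta_pos:
    - [0.002,0,0]
    - [0.002,0,0]
    - [0.002,0,0]
    - [0.001,0,0]
    - [0,0,0]
  gripper: [0,0,0,0,0]

```text
time: 12.48
tool_pos: [0.5533, -0.0392, 0.2013]
tcp_rot: [-3.123, 0.337, -0.001]
wrist_force: [-2.3, 0.1, -0.6]
width: -0.002
grip_force: 1.4
```

```bash
python3 -c "
from h import *
tool();I=vision.read_camera('scene')[:,:,::-1].copy();sk(I);T=see()
a=cv2.resize(T[170:270,200:320],(480,400));b=cv2.resize(I[110:210,210:290],(320,400))
cv2.imwrite('pics/a7.png',np.hstack([a,b]))" 2>/dev/null
```

```text
t 12.4833 tcp fwd,right,z 0.0198 0.0331 0.2013 F [-2.3  0.1 -0.6]
toolx yaw -0.2152 z [ 0.001  0.    -1.   ]
px 276.5 167.0 r 9.349999 fwd,right 0.0256 -0.0737 z 0.21 fore,across 0.134 -0.371
px 250.7 161.2 r 8.724999 fwd,right 0.0529 -0.0196 z 0.217 fore,across 0.262 -0.099
px 264.2 111.7 r 8.05 fwd,right nan nan z nan fore,across nan nan
```

View pics/a7.png

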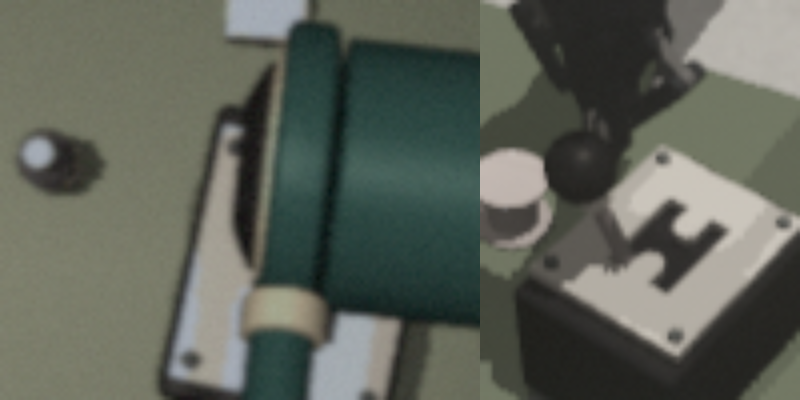

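The knob is at (581,166) in the crop, well forward in the right lane. A gentle final feel for the stop.

```bash
python3 -c "
import h
h.ct=h.cs;print(h.knob(234.9,151.1)[1:])"
```

```text
(np.float64(0.0490379560787235), np.float64(0.030611675453331315), np.float64(0.2443461395756779), np.float64(0.15440285409256457))
```

Emit:
jog_arm:
  turn:
    - [0,0,0]
    - [0,0,0]
  delta_pos:
    - [0.001,0,0]
    - [0,0,0]
  gripper: [0,0]

```text
time: 12.75
tool_pos: [0.5541, -0.0394, 0.2015]
tcp_rot: [-3.123, 0.337, -0.001]
wrist_force: [-2.2, 0.6, -2.4]
width: 0.003
grip_force: 1.3
```

Emit:
jog_arm:
  turn:
    - [0,0,0]
    - [0,0,0]
  delta_pos:
    - [0.001,0,0]
    - [0,0,0]
  gripper: [0,0]

```text
time: 12.92
tool_pos: [0.555, -0.0396, 0.2013]
tcp_rot: [-3.123, 0.337, -0.0]
wrist_force: [-2.6, 0.6, -2.2]
width: 0.003
grip_force: 1.5
```

Emit:
jog_arm:
  turn:
    - [0,0,0]
    - [0,0,0]
  delta_pos:
    - [0.001,0,0]
    - [0,0,0]
  gripper: [0,0]

```text
time: 13.08
tool_pos: [0.5555, -0.0398, 0.2012]
tcp_rot: [-3.123, 0.337, 0.001]
wrist_force: [-3.8, 1.5, -0.1]
width: 0.001
grip_force: 2.3
```

Emit:
jog_arm:
  turn:
    - [0,0,0]
    - [0,0,0]
  delta_pos:
    - [0.001,0,0]
    - [0,0,0]
  gripper: [0,0]

```text
time: 13.25
tool_pos: [0.556, -0.0399, 0.2011]
tcp_rot: [-3.123, 0.337, 0.004]
wrist_force: [-6.5, 1.4, 0.1]
width: -0.001
grip_force: 3.2
```

The force rose to 6.5 N, so the stick is at the stop. I'll back off and check.

Emit:
jog_arm:
  turn:
    - [0,0,0]
    - [0,0,0]
    - [0,0,0]
    - [0,0,0]
    - [0,0,0]
    - [0,0,0]
    - [0,0,0]
    - [0,0,0]
    - [0,0,0]
  delta_pos:
    - [-0.003,0,0]
    - [-0.01,0,0]
    - [-0.025,0,0]
    - [-0.025,0,0]
    - [-0.025,0,0]
    - [-0.025,0,0]
    - [0,0,0]
    - [0,0,0]
    - [0,0,0]
  gripper: [0,0,0,0,0,0,0,0,0]

```text
time: 14.0
tool_pos: [0.4478, -0.0161, 0.2025]
tcp_rot: [3.123, -0.337, 0.007]
wrist_force: [-0.3, -0.9, -0.0]
width: 0.0
grip_force: 0.0
```

```bash
python3 -c "
from h import *
tool();I=vision.read_camera('scene')[:,:,::-1].copy();sk(I);T=see()
a=cv2.resize(T[170:270,200:320],(480,400));b=cv2.resize(I[110:210,210:290],(320,400))
cv2.imwrite('pics/a8.png',np.hstack([a,b]))" 2>/dev/null
```

```text
t 14.0 tcp fwd,right,z -0.0882 0.0332 0.2025 F [-0.3 -0.9 -0. ]
toolx yaw -0.2151 z [ 0.004 -0.    -1.   ]
px 233.2 152.7 r 9.900001 fwd,right 0.0545 0.0314 z 0.215 fore,across 0.272 0.16
px 251.7 115.5 r 9.900001 fwd,right nan nan z nan fore,across nan nan
px 258.5 159.5 r 10.175 fwd,right 0.0389 -0.0315 z 0.219 fore,across 0.193 -0.157
```

View pics/a8.png

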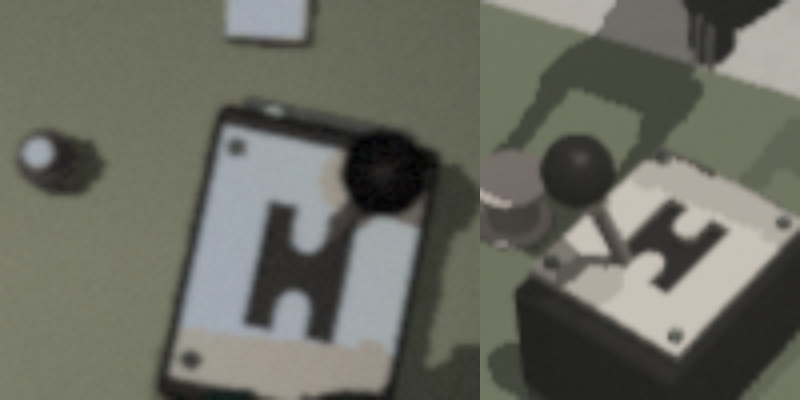

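The knob stands at (383,172) in the crop, fore about 0.27 and across about 0.16. It is home in third, the robot is clear and the bystanders haven't moved.

```bash
python3 -c "
from workcell import ticket
print(ticket.finish_job())"
```

```text
the job is handed in; nothing more can be done
None
```

The gearstick is in third: I pushed it to the stop with at most about 7 N at the wrist, it measured about 0.27 rad forward and 0.16 rad right with the arm clear, and I handed the job in (no verdict was returned).

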